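# Fetch the smoothing block from behind the paste pot

### The arm

A 6-joint arm with a two-finger parallel gripper is mounted at the origin on a cart in front of the work surface, level with it; the furniture and walls round the work are solid. World frame = base frame: x ahead of the robot, y to its left, z up, the work surface at z = 0. Lengths are in m, angles in rad, forces in N, time in s.
With the tool pointing down it reaches from about 0.425 to 0.95 m from the base axis. Payload 3.5 kg.
Tool frame: the origin (TCP) lies at the centre of the arm's flange, where the gripper is bolted on; the fingertips stand 173 mm ahead of it and the grasp point (between the pads) lies 155 mm ahead of it (bot.grip_point_offset is the distance from the TCP to the grasp point, in m); z points along the fingers, y is the line along which they close (so a half turn about z gives the same grasp; the last joint's range is limited). The gripper opens to 85 mm and grips with 20 to 120 N. Pads are 22 mm wide; open, the fingers measure 114 mm over their backs; the gripper's body (76 mm by 85 mm) begins 54 mm behind the grasp point. The pads swing forward as they close: fully open they stand 13 mm farther back than shut.
Start: joints at [0.971, 0.286, 1.577, -0, 1.279, -0.15], TCP at [0.293, 0.608, 0.405] pointing down, gripper open.
Joint ranges: [-2.77, 2.77], [-0.9, 2.22], [0.21, 2.48], [-1.53, 4.67], [0.24, 2.81], [-2.84, 2.84]. Speed limits (rad/s): [2.79, 2.79, 3.14, 3.14, 3.14, 3.14].

### API

Orientations are given as a unit quaternion [x, y, z, w].
In Python, from cell import bot, move_gripper, inverse_kinematics, imaging, status gives the robot as it stands. The module is installed in compiled form; this text tells all that it offers. Calls block until the motion is done:
- bot.move_to(position, orientation): joint-space move of the TCP to a pose.
- bot.move_straight(position, frame=None, speed=0.15): straight line of the TCP; frame=None keeps the orientation; speed is the mean speed in m/s.
- bot.movej(angles): joint-space move.
- move_gripper(opening, newtons=None): finger opening in m; newtons is the grip in N (None keeps the last); returns when the fingers have stopped.
- bot.hold(seconds).
- inverse_kinematics(position, orientation): joint angles nearest the present ones, or None.
- imaging.read_camera(name): name is "scene" or "top" or "wrist"; returns the picture (420x560x3 uint8, blue, green, red); there is no depth.
- imaging.camera_info(name): a dict with "camera_matrix" (3x3 intrinsics, pixels), "eye" and "orientation" of the camera in the world. Camera axes: x right, y up, looking along -z (the intrinsics and any distortion apply to the point x, -y, -z); pixel columns grow to the right and rows downward; lengths in m; the calibration is good to about 2 mm. A picture is of the moment at which its call begins: read the wrist's pose just before it. camera_info takes no time and is no camera call; for the wrist camera it gives the pose at the moment of the call.
A pose or a line that the arm cannot do raises bot.Unreachable and nothing moves.
- bot.job_done(): hands the job in; it is judged then, once.
Trained networks look in the newest picture that a camera, given by its name, has taken for a name from the list of things; names that differ only in an ending like _2 or _b are one class to them, and where a whole thing is asked for, a point or a joint stands for the part that bears it (a point fixed in the world has none). Each returns a list of dicts, best first, with "score" (0 to 1); they miss things now and then, are a little off and sometimes report something else, mostly with a low value. They report only what shows in the picture. A call takes as long as a camera call. They do not tell look-alikes from the thing itself.
- imaging.regions_of(camera, query): "region" (420x560 bool, what is visible of it) and "rect" ([left, top, right, bottom] in pixels, round what is visible of it).
Readings, each from a call of its own:
- status.current_clock(): time.
- status.current_joint_positions(): joint angles.
- status.current_joint_vel(): joint speeds.
- status.current_joint_torque(): joint torques, N m.
- status.current_eef_pos(): TCP position.
- status.current_orientation(): TCP orientation.
- status.current_wrist_force(): force on the tool from outside, world axes, zero at the start.
- status.current_ft_torque(): the same for the moment, N m.
- status.current_finger_gap(): finger opening in m.
- status.current_gripper_force(): force on a finger pad.
Only numpy, scipy, OpenCV 4.12 (cv2) and the standard library are available. Lean on these libraries where they do the work, as an engineer would, in place of code of your own. Each camera call takes 0.05 s, during which the arm holds its last target. There are 200 camera calls.

### The job

The smoothing block lies at the back of the stowage board, shut in by the paste pot, the tally counter and the stopper. First stand these three upright in the metal side tray, then lay the block felt side down in its wooden rest, lengthwise between the two end cheeks, and only then put the three back, each standing upright in the middle of its own pad on the stowage board: the pot on the round pad, the counter on the oblong pad, the stopper on the square pad. Never tip the open pot.

Things in the scene. Friction and masses are not known exactly. Their poses are not given: they have to be found in the camera images.
- paste_pot: open round jar of dark brown glass with a pale rim, 60 mm in diameter, 62 mm high, 0.21 kg. Starts on the round pad. Origin: centre of its underside; z up along its axis.
- tally_counter: small pale hand counter standing upright on its foot: a flat round case, 16 mm thick along its own x and 42 mm wide along its own y, 47 mm high with its push knob, on a foot 20 mm (x) by 30 mm (y) and 6 mm high; 0.075 kg. Starts on the oblong pad. Origin: centre of its underside. Grip it across the 16 mm of its case, fingers closing along its x.
- stopper: bottle stopper standing cork up: a round wooden cap below, 36 mm in diameter and 19 mm high, with a cork 20 mm in diameter on it up to 39 mm; 0.03 kg. Starts on the square pad. Origin: centre of its underside.
- smoothing_block: wooden block with a ridged top and a felt underside, 46 mm wide (own x), 90 mm long (own y), 31 mm high, 0.07 kg. Too long to grip lengthwise; grip it across the 46 mm. Starts on the bare stowage board (surface 6 mm above the bench), its long side along the board's back rail with about 33 mm between block and rail, and the three other things close in front of it. Origin: centre of its underside.
- pad_pot: fixed round flat black rubber pad, 72 mm in diameter, 3 mm thick, on the stowage board: home of the paste pot. Origin: centre of its underside, 6 mm above the bench; its top is at 9 mm. The three pads stand in a row, 78 mm from one to the next, in any order.
- pad_counter: fixed oblong flat black rubber pad, 62 mm (own x) by 34 mm (own y), 3 mm thick, on the stowage board: home of the tally counter. Origin: centre of its underside; its top is 9 mm above the bench. Own x points from the row toward the back rail.
- pad_stopper: fixed square flat black rubber pad, 48 mm by 48 mm, 3 mm thick, on the stowage board: home of the stopper. Origin: centre of its underside; its top is 9 mm above the bench.
- caddy: the stowage board, fixed: wood, 175 mm (own x) by 250 mm (own y), 6 mm thick, with a rail 26 mm high along its back (+x) edge, the rail's front face 80 mm from the origin. Origin: on the bench, mid-width. Pads lie at x = -35 mm, the block at about x = +22 mm. Two black round caps (34 mm wide, 36 mm high) stand in its back corners (x = 50, y = +96 and -96 mm) as bystanders.
- side_tray: fixed shallow tray of bare sheet metal, 200 mm (own x) by 130 mm (own y), rim 10 mm high and 3 mm thick, empty at the start. Origin: centre of its underside, on the bench; its inner floor is 3 mm above the origin.
- block_rest: fixed wooden rest for the smoothing block: a base 60 mm (own x) by 122 mm (own y), 5 mm thick, with a cheek 8 mm thick and 15 mm high (from the bench) across each end, 106 mm apart inside; the long sides are open, so that fingers can straddle them. The block lies with its length along the rest's y, either way round. Origin: centre of its underside, on the bench; the base's top is 5 mm above it.
There are look-alikes about, which are no part of the job. What is shaped like the paste_pot but red is not meant.

How it is judged:
On the way, in this order (a step that is already met when the one before it is completed fails the run):
1. the pot, the counter and the stopper all stand upright in the side tray (x of paste_pot in the frame of side_tray between -0.085 and 0.085 m and y of paste_pot in the frame of side_tray between -0.05 and 0.05 m and z of each of paste_pot, tally_counter, stopper in the frame of side_tray below 0.009 m and angle between each of paste_pot, tally_counter, stopper's own z axis and vertical below 0.15 rad and linear speed of each of paste_pot, tally_counter, stopper below 0.03 m/s and x of tally_counter in the frame of side_tray between -0.085 and 0.085 m and y of tally_counter in the frame of side_tray between -0.05 and 0.05 m and x of stopper in the frame of side_tray between -0.085 and 0.085 m and y of stopper in the frame of side_tray between -0.05 and 0.05 m), for 0.2 s.
2. the block lies in its rest while the three still stand in the tray (all of step 1 and x of smoothing_block in the frame of block_rest between -0.012 and 0.012 m and y of smoothing_block in the frame of block_rest between -0.012 and 0.012 m and z of smoothing_block in the frame of block_rest below 0.01 m and angle between smoothing_block's own z axis and vertical below 0.1 rad and angle between the y axis of smoothing_block and the y axis of block_rest, either way round below 0.2 rad and linear speed of smoothing_block below 0.03 m/s), for 0.2 s.
At the end, for the whole second after the job is handed in: The block lies flat and at rest in the rest, within 12 mm of its middle each way and lengthwise within 0.2 rad (either way round); pot, counter and stopper stand upright and still, each within 12 mm of the middle of its own pad (x of smoothing_block in the frame of block_rest between -0.012 and 0.012 m and y of smoothing_block in the frame of block_rest between -0.012 and 0.012 m and z of smoothing_block in the frame of block_rest below 0.01 m and angle between smoothing_block's own z axis and vertical below 0.1 rad and angle between the y axis of smoothing_block and the y axis of block_rest, either way round below 0.2 rad and linear speed of each of smoothing_block, paste_pot, tally_counter, stopper below 0.03 m/s and horizontal distance between paste_pot and pad_pot below 0.012 m and z of paste_pot in the frame of pad_pot below 0.008 m and angle between each of paste_pot, tally_counter, stopper's own z axis and vertical below 0.12 rad and horizontal distance between tally_counter and pad_counter below 0.012 m and z of tally_counter in the frame of pad_counter below 0.008 m and horizontal distance between stopper and pad_stopper below 0.012 m and z of stopper in the frame of pad_stopper below 0.008 m); the robot touches nothing.
It fails at once if the open paste pot is tipped by more than 0.5 rad (angle between paste_pot's own z axis and vertical above 0.5 rad).
It also fails if it takes over 141 s, if anything falls off the work surface, if the arm or the gripper's body presses on something with over 40 N, if the wrist force passes 120 N, or if a joint passes its speed limit or range.

## Working session

There is one attempt and no reset: what is moved stays moved. The work goes in short steps, each a Python script; the robot and the scene stay as the last script left them, time stands still between calls to the robot, and variables do not carry over. Pictures are saved under pics/ and viewed, at most 14 in all, crops included, and the job is handed in when it is done.

```bash
mkdir -p pics; ls; cat > h.py <<'E'
import numpy as np, cv2
from scipy.spatial.transform import Rotation as R
from cell import bot, move_gripper, inverse_kinematics, imaging, status
def cam(name):
    i=imaging.camera_info(name); return np.array(i["camera_matrix"]),np.array(i["eye"]),i["orientation"],i
def rot(o):
    o=np.array(o); return o if o.shape==(3,3) else R.from_quat(o).as_matrix()
def ray(c,u,v):
    K,e,o,_=c; d=np.array([(u-K[0,2])/K[0,0],-(v-K[1,2])/K[1,1],-1.]); d=rot(o)@d; return e,d/np.linalg.norm(d)
def onplane(c,u,v,z):
    e,d=ray(c,u,v); return e+d*(z-e[2])/d[2]
def proj(c,p):
    K,e,o,_=c; q=rot(o).T@(np.array(p)-e); return np.array([K[0,0]*q[0]/-q[2]+K[0,2],K[1,1]*q[1]/q[2]+K[1,2]])
def tri(rs):
    A=0;b=0
    for e,d in rs: P=np.eye(3)-np.outer(d,d);A=A+P;b=b+P@e
    return np.linalg.solve(A,b)
E
python3 - <<'E'
from h import *
for n in ("scene","top"):
    im=imaging.read_camera(n); cv2.imwrite(f"pics/{n}0.png",im); print(n,imaging.camera_info(n))
    for q in "paste_pot tally_counter stopper smoothing_block pad_pot pad_counter pad_stopper caddy side_tray block_rest".split():
        for r in imaging.regions_of(n,q)[:3]:
            ys,xs=np.nonzero(r["region"]); print(n,q,round(r["score"],2),[int(x) for x in r["rect"]],xs.mean().round(1),ys.mean().round(1),len(xs))
print(status.current_clock(),status.current_orientation())
E
```

```text
pics
scene {'camera_matrix': array([[511.69121504,   0.        , 283.44432994],
       [  0.        , 511.69121504, 196.9483045 ],
       [  0.        ,   0.        ,   1.        ]]), 'eye': array([-0.05995424, -0.55936518,  0.86723309]), 'orientation': array([ 0.33303889, -0.15388745, -0.38854719,  0.84524247])}
scene paste_pot 0.57 [225, 135, 250, 169] 237.6 153.9 728
scene paste_pot 0.57 [328, 271, 356, 305] 342.2 288.1 1007
scene tally_counter 0.51 [255, 168, 269, 184] 261.5 173.3 215
scene stopper 0.79 [279, 178, 291, 201] 284.4 193.4 198
scene smoothing_block 0.74 [261, 150, 297, 181] 279.6 167.6 669
scene pad_pot 0.62 [233, 159, 257, 171] 245.7 168.6 66
scene pad_counter 0.72 [158, 161, 210, 203] 182.8 183.8 1023
scene pad_counter 0.61 [247, 176, 274, 192] 256.2 183.1 116
scene pad_counter 0.26 [314, 187, 415, 269] 363.3 227.0 4316
scene pad_stopper 0.7 [270, 196, 285, 208] 277.9 202.5 97
scene pad_stopper 0.51 [259, 153, 298, 179] 278.9 167.5 665
scene caddy 0.88 [210, 128, 338, 223] 280.8 177.3 3295
scene caddy 0.58 [226, 135, 252, 168] 237.6 154.2 688
scene side_tray 0.61 [
[... 623 characters left out ...]
.2 182.3 196
top stopper 0.79 [249, 179, 269, 199] 257.6 189.3 257
top stopper 0.53 [175, 163, 200, 197] 189.3 182.7 152
top smoothing_block 0.76 [200, 142, 249, 173] 223.9 158.1 1001
top pad_pot 0.75 [175, 163, 197, 197] 190.5 181.8 207
top pad_counter 0.66 [207, 175, 225, 206] 217.2 189.2 298
top pad_stopper 0.7 [244, 181, 264, 205] 252.9 194.8 266
top pad_stopper 0.5 [309, 110, 387, 217] 349.0 164.8 6369
top caddy 0.57 [154, 115, 288, 220] 225.6 163.9 6945
top side_tray 0.77 [309, 113, 385, 216] 349.1 165.1 6166
top block_rest 0.79 [119, 227, 184, 267] 150.2 246.3 1829
top block_rest 0.7 [169, 163, 200, 197] 189.3 181.8 234
1.1 [2.22998322e-01 9.74818828e-01 2.33033311e-05 1.21464634e-05]
```

View pics/scene0.png

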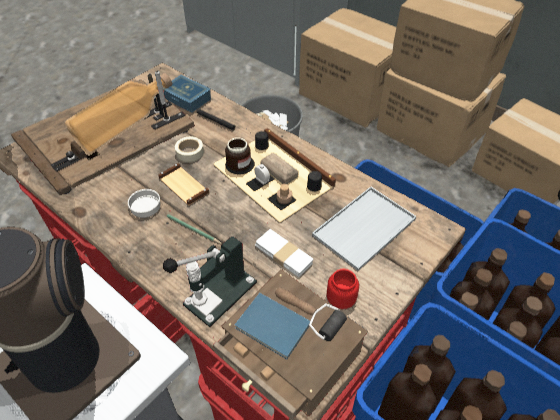

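View pics/top0.png

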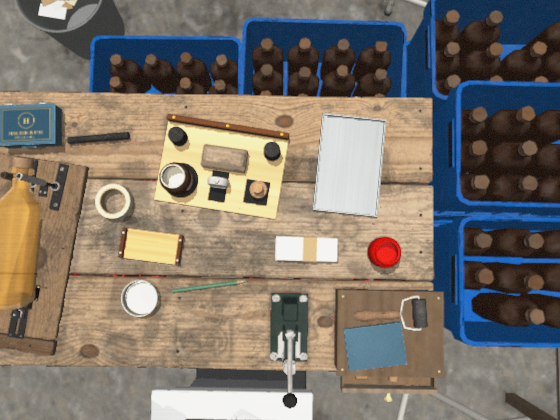

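Scene and top pictures agree. The brown open jar is at top (176,178) / scene (237,154), and the red jar is at top (384,252) / scene (342,288). The brown one fits "dark brown glass with pale rim", so the red one is the look-alike. The counter is at top (218,182), the stopper at (258,189), the block at (224,158), the tray at (349,165) and the rest at (150,246). I'll get rough positions and take closer wrist views.

```bash
python3 - <<'E'
from h import *
im=cv2.imread("pics/top0.png"); t=cam("top"); s=cam("scene")
cv2.imwrite("pics/crop_top.png",cv2.resize(im[105:275,110:410],None,fx=2.6,fy=2.6,interpolation=cv2.INTER_CUBIC))
for n,(u,v),z in [("pot",(176,178),.04),("ctr",(218,182),.035),("stop",(258,188),.04),("block",(224,158),.037),("tray",(349,165),.005),("rest",(150.2,246.3),.007),("caddy",(222,166),.006)]:
    print(n,onplane(t,u,v,z).round(3))
# tri-check
for n,a,b in [("stop",(257.6,189.3),(284.4,193.4)),("block",(223.9,158.1),(279.6,167.6)),("pot",(175.5,178.6),(237.6,153.9)),("tray",(349.1,165.1),(363.8,226.8)),("rest",(150.2,246.3),(183,183.9))]:
    print(n,tri([ray(t,*a),ray(s,*b)]).round(3))
w=cam("wrist"); print(w); p=np.array(status.current_eef_pos()); M=rot(status.current_orientation())
print("cam in tool",M.T@(w[1]-p), M.T@rot(w[2]))
E
```

```text
pot [0.565 0.115 0.04 ]
ctr [0.56  0.033 0.035]
stop [ 0.548 -0.046  0.04 ]
block [0.607 0.022 0.037]
tray [ 0.603 -0.229  0.005]
rest [0.431 0.169 0.007]
caddy [0.596 0.03  0.006]
stop [ 0.547 -0.044  0.027]
block [0.61  0.025 0.019]
pot [0.563 0.117 0.041]
tray [ 0.602 -0.228  0.003]
rest [0.43  0.17  0.005]
(array([[368.52878477,   0.        , 274.97448988],
       [  0.        , 368.52878477, 212.53569671],
       [  0.        ,   0.        ,   1.        ]]), array([0.22837913, 0.63811661, 0.37371154]), array([-0.11994796, -0.07425965,  0.5262929 ,  0.8385188 ]), {'camera_matrix': array([[368.52878477,   0.        , 274.97448988],
       [  0.        , 368.52878477, 212.53569671],
       [  0.        ,   0.        ,   1.        ]]), 'eye': array([0.22837913, 0.63811661, 0.37371154]), 'orientation': array([-0.11994796, -0.07425965,  0.5262929 ,  0.8385188 ])})
cam in tool [ 0.07173462 -0.00104643  0.03102068] [[-2.63484096e-04  9.60201210e-01  2.79309088e-01]
 [ 9.99998399e-01 -2.41422320e-04  1.77329596e-03]
 [ 1.77015238e-03  2.79309108e-01 -9.60199609e-01]]
```

View pics/crop_top.png

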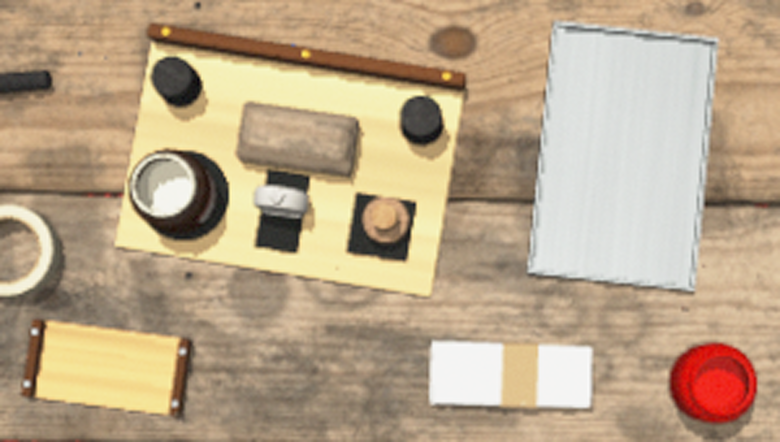

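The crop confirms it: the brown glass pot is at crop (170,190) on the round pad, the counter at (280,200) and the stopper at (386,220). The block at (298,138) is behind them, and the red jar at (714,383) is excluded. Next come two wrist views over the board and one over the tray.

```bash
cat >> h.py <<'E'
def Q(yaw): # tool down, tool y axis (closing) along world direction angle yaw+90deg... tool x = -(cos,sin)
    return (R.from_euler('z',yaw)*R.from_quat([0,1,0,0])).as_quat()
def snap(name,fn,qs):
    c=cam(name); im=imaging.read_camera(name); cv2.imwrite(f"pics/{fn}.png",im); out={}
    for q in qs: out[q]=[(r["score"],r["region"]) for r in imaging.regions_of(name,q)]
    import pickle; pickle.dump((c[:3],out),open(f"{fn}.pkl","wb"))
    return (c[0],c[1],c[2],None),im,out
E
python3 - <<'E'
from h import *
qs="paste_pot tally_counter stopper smoothing_block pad_pot pad_counter pad_stopper block_rest side_tray caddy".split()
for k,(p,yaw) in enumerate([((.60,-.20,.36),0),((.60,-.03,.33),0),((.58,.12,.33),0)]):
    bot.move_to(p,Q(yaw)); bot.hold(.2)
    c,im,o=snap("wrist",f"w{k}",qs); print(k,c[1].round(3),status.current_clock())
    for q in qs:
        for s,r in o[q][:2]:
            ys,xs=np.nonzero(r)
            if len(xs): print(q,round(s,2),xs.min(),xs.max(),ys.min(),ys.max(),len(xs),onplane(c,xs.mean(),ys.mean(),.009).round(3))
a=[cv2.imread(f"pics/w{k}.png") for k in (1,2)]
cv2.imwrite("pics/w12.png",cv2.resize(np.vstack(a),None,fx=.71,fy=.71))
E
```

```text
0 [ 0.528 -0.2    0.329] 4.8833
paste_pot 0.95 129 180 0 11 440 [ 0.453 -0.294  0.009]
tally_counter 0.56 531 559 131 157 649 [0.56  0.032 0.009]
stopper 0.65 439 495 107 152 2029 [ 0.547 -0.039  0.009]
stopper 0.19 531 559 131 156 624 [0.56  0.032 0.009]
smoothing_block 0.9 471 559 170 233 4501 [0.61  0.017 0.009]
pad_counter 0.79 521 559 98 176 1515 [0.556 0.029 0.009]
pad_stopper 0.63 428 499 91 155 1446 [ 0.534 -0.045  0.009]
1 [ 0.528 -0.032  0.299] 6.3583
paste_pot 0.83 430 552 113 202 8686 [0.568 0.136 0.009]
stopper 0.98 234 281 108 156 1886 [ 0.548 -0.046  0.009]
stopper 0.22 336 393 95 181 2465 [0.548 0.036 0.009]
smoothing_block 0.61 288 410 176 247 6904 [0.611 0.027 0.009]
pad_pot 0.68 415 485 108 197 1423 [0.563 0.093 0.009]
pad_counter 0.65 336 392 97 179 2175 [0.548 0.036 0.009]
pad_stopper 0.87 231 299 89 159 2022 [ 0.537 -0.036  0.009]
block_rest 0.8 494 559 0 8 304 [0.459 0.151 0.009]
side_tray 0.91 0 121 70 313 27798 [ 0.596 -0.208  0.009]
caddy 0.87 189 534 52 312 38833 [0.588 0.013 0.009]
2 [0.508 0.118 0.299] 7.7667
paste_pot 0.94 231 316 142 231 6031 [0.571 0.116 0.009]
tally_counter 0.61 133 192 160 194 1823 [0.563 0.028 0.009]
stopper 0.91 24 89 135 183 2448 [ 0.549 -0.054  0.009]
smoothing_block 0.64 101 218 201 270 6783 [0.612 0.02  0.009]
pad_pot 0.69 226 312 134 191 934 [0.543 0.105 0.009]
pad_pot 0.25 41 104 117 185 1945 [ 0.537 -0.033  0.009]
pad_counter 0.87 150 197 124 205 2028 [0.546 0.038 0.009]
pad_counter 0.66 256 434 0 46 6610 [0.449 0.172 0.009]
pad_stopper 0.8 41 105 117 185 1995 [ 0.537 -0.033  0.009]
block_rest 0.69 256 433 0 45 6554 [0.449 0.171 0.009]
caddy 0.65 8 337 81 334 37385 [0.588 0.026 0.009]
```

View pics/w12.png

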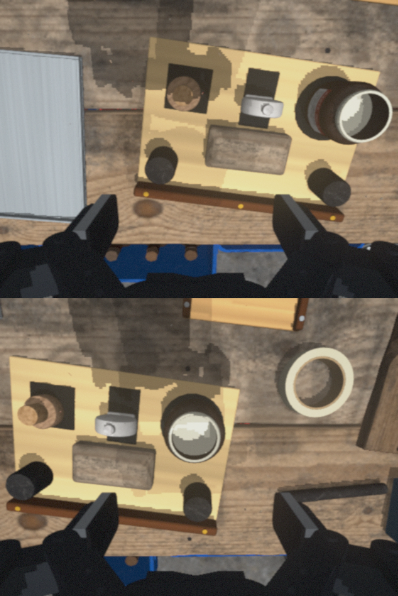

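The lower view shows stopper (40,408), counter (115,425), pot (193,435), block (115,465) and the rest at top right (245,310). All pieces are visible. Now I'll fit models by support function over the views, with z free as a check.

```bash
cat >> h.py <<'E'
from scipy.optimize import least_squares
A=np.arange(0,360,15)*np.pi/180; DIR=np.c_[np.cos(A),np.sin(A)]
def box(x,y,z0,z1): return np.array([[i*x/2,j*y/2,k] for i in(-1,1) for j in(-1,1) for k in(z0,z1)])
def cyl(d,z0,z1,axis='z'):
    a=np.arange(0,360,10)*np.pi/180; c=np.c_[np.cos(a),np.sin(a)]*d/2
    return np.vstack([np.c_[c,0*a+z] for z in(z0,z1)])
cc=cyl(42,-8,8)/1000; 
M={"paste_pot":cyl(.06,0,.062),"stopper":np.vstack([cyl(.036,0,.019),cyl(.02,.019,.039)]),"smoothing_block":box(.046,.09,0,.031),
"tally_counter":np.vstack([box(.02,.03,0,.006),np.c_[cc[:,2],cc[:,0],cc[:,1]*18/21+.024],[[0,0,.047]]]),
"pad_pot":cyl(.072,0,.003),"pad_counter":box(.062,.034,0,.003),"pad_stopper":box(.048,.048,0,.003),"side_tray":box(.2,.13,0,.010),"block_rest":box(.06,.122,0,.010)}
def projn(c,P):
    K,e,o,_=c; q=(P-e)@rot(o); return np.c_[-K[0,0]*q[:,0]/q[:,2]+K[0,2],K[1,1]*q[:,1]/q[:,2]+K[1,2]]
def fit(name,obs,x0,freez=True):
    data=[]
    for c,m in obs:
        ys,xs=np.nonzero(m); s=(np.c_[xs,ys]@DIR.T).max(0)
        s=s+.5*0; data.append((c,s,max(c[1][2],.1)/c[0][0,0]))
    def f(p):
        P=M[name]@R.from_euler('z',p[3]).as_matrix().T+[p[0],p[1],p[2] if freez else x0[2]]
        return np.concatenate([((projn(c,P)@DIR.T).max(0)-s)*k*1000 for c,s,k in data])
    r=least_squares(f,x0,loss='soft_l1',f_scale=1.5,x_scale=[.01,.01,.01,.1])
    return r.x, np.abs(f(r.x)).mean()
E
cat > m.py <<'E'
from h import *
import pickle
def L(f): c,o=pickle.load(open(f+".pkl","rb")); return (*c,None),o
t=cam("top"); s=cam("scene"); V={k:L(k) for k in("w0","w1","w2")}
T={}; imaging.read_camera("top")
for q in ("tally_counter","side_tray","block_rest","stopper","paste_pot"): T[q]=[r["region"] for r in imaging.regions_of("top",q)]
imaging.read_camera("scene")
for q in ("side_tray","block_rest"): T[q+"s"]=[r["region"] for r in imaging.regions_of("scene",q)]
def near(ms,u,v):
    b=[m for m in ms if abs(np.nonzero(m)[1].mean()-u)<15 and abs(np.nonzero(m)[0].mean()-v)<15]; return b[0] if b else None
jobs={"paste_pot":([("w2",0)],near(T["paste_pot"],176,178),t,(.564,.115,.009,0)),
"stopper":([("w1",0),("w2",0)],None,t,(.547,-.044,.009,0)),
"smoothing_block":([("w1",0),("w2",0)],None,t,(.61,.024,.006,-.1)),
"tally_counter":([("w2",0)],near(T["tally_counter"],218,182),t,(.557,.034,.009,-.1)),
"side_tray":([],near(T["side_tray"],349,165),t,(.602,-.228,0,-.05)),
"block_rest":([],near(T["block_rest"],150,246),t,(.431,.17,0,-.1))}
for n,(vs,m,c,x0) in jobs.items():
    ob=[(V[v][0],V[v][1][n][i][1]) for v,i in vs]
    if m is not None: ob.append((c,m))
    if n+"s" in T:
        q=near(T[n+"s"],*{"side_tray":(364,227),"block_rest":(183,184)}[n]); ob+= [(s,q)] if q is not None else []
    for fz in (True,False): x,e=fit(n,ob,x0,fz); print(n,len(ob),fz,x.round(4),e.round(2))
E
python3 m.py
```

```text
paste_pot 2 True [ 0.5658  0.1167 -0.0134  0.3688] 1.74
paste_pot 2 False [0.5627 0.1154 0.009  0.9907] 3.54
stopper 2 True [ 0.5472 -0.0456  0.0073 -0.4388] 0.82
stopper 2 False [ 0.547  -0.0451  0.009  -1.8351] 0.95
smoothing_block 2 True [ 0.6115  0.0239 -0.0114 -0.1082] 2.03
smoothing_block 2 False [ 0.6091  0.0245  0.6179 -0.132 ] 4.65
tally_counter 2 True [ 0.5605  0.034   0.0038 -0.0767] 1.7
tally_counter 2 False [ 0.5597  0.0352  0.0253 -0.0613] 1.94
side_tray 2 True [ 0.6042 -0.2264 -0.0008 -0.0865] 1.65
side_tray 2 False [ 0.6039 -0.2265  0.     -0.0863] 1.68
block_rest 2 True [ 0.4314  0.17    0.0005 -0.1237] 7.85
block_rest 2 False [ 4.315e-01  1.702e-01  1.000e-04 -1.242e-01] 7.85
```

Fits hold up: the row spacing is about 80 mm against 78, the tray is at z≈0, and the row yaw is about -0.10. Moving the stopper and counter now. I'll grip the counter high, above the block's top, because the gap behind it is narrow.

```bash
cat >> h.py <<'E'
YC=-.105; TR=np.array([.604,-.2265]); TY=-.0865
def tray(x,y): return TR+R.from_euler('z',TY).as_matrix()[:2,:2]@[x,y]
SPOT={"paste_pot":tray(.045,0),"tally_counter":tray(-.04,-.025),"stopper":tray(-.04,.028)}
TIP={"paste_pot":(.025,.078),"tally_counter":(.037,.032),"stopper":(.012,.052),"smoothing_block":(.010,.064)} # tip z on board, opening
SIGN=-1
def G(yaw): return Q(yaw+SIGN*np.pi/2)
def grab(name,xy,ztip,yaw,lift=.11,n=30):
    q=G(yaw); z=ztip+.173
    move_gripper(TIP[name][1]); bot.move_to([*xy,z+lift],q); bot.move_straight([*xy,z+.02],speed=.2); bot.move_straight([*xy,z],speed=.06)
    move_gripper(0.0,n); bot.hold(.15); print(name,"gap",status.current_finger_gap(),status.current_gripper_force(),status.current_clock())
    bot.move_straight([*xy,z+lift],speed=.15)
def put(name,xy,ztip,yaw,lift=.11):
    z=ztip+.173+.001; q=G(yaw)
    p=status.current_eef_pos(); bot.move_straight([*xy,max(z+lift,p[2])],q,speed=.3)
    bot.move_straight([*xy,z+.012],speed=.2); bot.move_straight([*xy,z],speed=.03)
    print(name,"put gap",status.current_finger_gap(),"F",np.round(status.current_wrist_force(),1))
    move_gripper(TIP[name][1]); bot.hold(.1); bot.move_straight([*xy,z+lift],speed=.2); print(status.current_clock())
E
python3 - <<'E'
from h import *; import h
from cell import inverse_kinematics as ik
for s in (1,-1):
    h.SIGN=s
    for p in [(.547,-.045),(.5645,.116),(.43,.17),(.611,.024)]+list(SPOT.values()):
        for z in(.19,.32):
            j=ik([*p,z],G(YC)); print(s,np.round(p,3),z,None if j is None else np.round(j,2))
E
```

```text
1 [ 0.547 -0.045] 0.19 None
1 [ 0.547 -0.045] 0.32 None
1 [0.564 0.116] 0.19 None
1 [0.564 0.116] 0.32 None
1 [0.43 0.17] 0.19 None
1 [0.43 0.17] 0.32 None
1 [0.611 0.024] 0.19 None
1 [0.611 0.024] 0.32 None
1 [ 0.649 -0.23 ] 0.19 [-0.49  0.55  1.65 -0.    0.94  2.76]
1 [ 0.649 -0.23 ] 0.32 [-0.49  0.39  1.61 -0.    1.15  2.76]
1 [ 0.562 -0.248] 0.19 [-0.58  0.41  1.85 -0.    0.88  2.67]
1 [ 0.562 -0.248] 0.32 [-0.58  0.24  1.8  -0.    1.11  2.67]
1 [ 0.567 -0.195] 0.19 [-0.5   0.39  1.89 -0.    0.87  2.75]
1 [ 0.567 -0.195] 0.32 [-0.5   0.2   1.84 -0.    1.1   2.75]
-1 [ 0.547 -0.045] 0.19 [-0.27  0.29  2.01 -0.    0.84 -0.16]
-1 [ 0.547 -0.045] 0.32 [-0.27  0.1   1.96 -0.    1.09 -0.16]
-1 [0.564 0.116] 0.19 [ 0.03  0.34  1.94 -0.    0.85  0.13]
-1 [0.564 0.116] 0.32 [ 0.03  0.16  1.89 -0.    1.09  0.13]
-1 [0.43 0.17] 0.19 [ 0.16  0.12  2.22 -0.    0.8   0.26]
-1 [0.43 0.17] 0.32 [ 0.16 -0.1   2.16 -0.    1.09  0.26]
-1 [0.611 0.024] 0.19 [-0.13  0.41  1.86 -0.    0.88 -0.02]
-1 [0.611 0.024] 0.32 [-0.13  0.23  1.81 -0.    1.1  -0.02]
-1 [ 0.649 -0.23 ] 0.19 [-0.49  0.55  1.65 -0.    0.94 -0.38]
-1 [ 0.649 -0.23 ] 0.32 [-0.49  0.39  1.61 -0.    1.15 -0.38]
-1 [ 0.562 -0.248] 0.19 [-0.58  0.41  1.85 -0.    0.88 -0.48]
-1 [ 0.562 -0.248] 0.32 [-0.58  0.24  1.8  -0.    1.11 -0.48]
-1 [ 0.567 -0.195] 0.19 [-0.5   0.39  1.89 -0.    0.87 -0.4 ]
-1 [ 0.567 -0.195] 0.32 [-0.5   0.2   1.84 -0.    1.1  -0.4 ]
```

```bash
python3 - <<'E'
from h import *
grab("stopper",(.547,-.045),.012,YC); put("stopper",SPOT["stopper"],.006,YC)
grab("tally_counter",(.5585,.0345),.037,YC); put("tally_counter",SPOT["tally_counter"],.031,YC)
im=imaging.read_camera("scene"); t=imaging.read_camera("top")
cv2.imwrite("pics/s1.png",cv2.resize(np.hstack([im[120:300,200:430],t[100:280,140:400]]),None,fx=1.6,fy=1.6))
E
```

```text
stopper gap 0.03429724792751527 30.107290148735046 11.4167
stopper put gap 0.03454784018124129 F [-0.   0.5 -0.3]
15.2833
tally_counter gap 0.015094478888742163 31.55239471583627 18.0583
tally_counter put gap 0.014993929419389177 F [-0.1 -0.4  0.1]
22.35
```

View pics/s1.png

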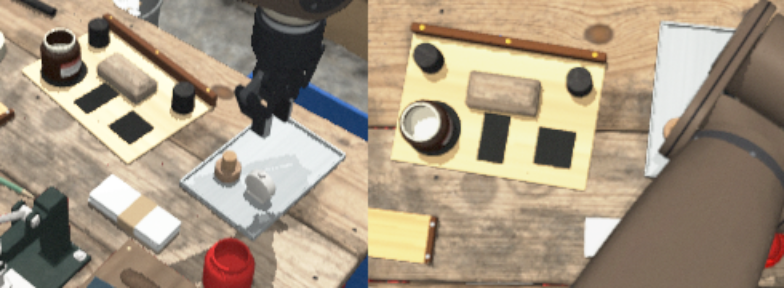

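Stopper (228,165) and counter (260,185) stand in the tray. Pot next, then wrist views of the empty pads, rest and block.

```bash
python3 - <<'E'
from h import *
grab("paste_pot",(.5645,.1155),.025,YC,n=40); put("paste_pot",SPOT["paste_pot"],.019,YC)
qs="smoothing_block pad_pot pad_counter pad_stopper block_rest".split()
near={"smoothing_block":(.61,.024,.006,YC),"pad_pot":(.563,.114,.006,0),"pad_counter":(.555,.035,.006,YC),"pad_stopper":(.547,-.043,.006,YC),"block_rest":(.431,.17,0,YC)}
ob={q:[] for q in qs}
def keep(c,o):
    for q in qs:
        u=proj(c,[*near[q][:2],near[q][2]+.005])
        for s,r in o[q]:
            ys,xs=np.nonzero(r)
            if len(xs)>50 and xs.min()>1 and ys.min()>1 and xs.max()<558 and ys.max()<418 and np.hypot(xs.mean()-u[0],ys.mean()-u[1])<20: ob[q].append((c,r)); break
for k,p in enumerate([(.56,-.06,.36),(.52,.16,.36)]):
    bot.move_to(p,Q(0)); bot.hold(.2); c,im,o=snap("wrist",f"v{k}",qs); keep(c,o)
c,im,o=snap("top","v2",qs); keep(c,o); c,im,o=snap("scene","v3",qs); keep(c,o)
for q in qs:
    for f in (True,False):
        x,e=fit(q,ob[q],near[q],f); print(q,len(ob[q]),f,x.round(4),round(e,2))
a=np.vstack([cv2.imread(f"pics/v{k}.png") for k in (0,1)]); b=np.vstack([cv2.imread(f"pics/v{k}.png") for k in (2,3)])
cv2.imwrite("pics/v.png",cv2.resize(np.hstack([a,b]),None,fx=.71,fy=.71)); print(status.current_clock())
E
```

```text
paste_pot gap 0.05842437732243652 43.88684001307382 25.8583
paste_pot put gap 0.05881312688042036 F [ 0.4  0.  -3.4]
30.4167
smoothing_block 4 True [ 0.6118  0.0252 -0.0088 -0.1232] 3.37
smoothing_block 4 False [ 0.6089  0.0246  0.006  -0.1541] 4.49
pad_pot 4 True [ 0.5653  0.1136  0.0058 -0.0643] 1.11
pad_pot 4 False [ 0.5652  0.1135 -0.5683  4.9169] 1.13
pad_counter 4 True [ 0.5545  0.0364  0.0044 -0.1256] 1.79
pad_counter 4 False [ 0.5543  0.0363  0.006  -0.1235] 1.84
pad_stopper 3 True [ 0.5433 -0.04    0.0071 -0.1523] 2.68
pad_stopper 3 False [ 0.5436 -0.0404  0.006  -0.1474] 2.67
block_rest 3 True [ 4.307e-01  1.679e-01  3.000e-04 -1.172e-01] 1.78
block_rest 3 False [ 0.4307  0.1679  0.     -0.1173] 1.77
34.2333
```

View pics/v.png

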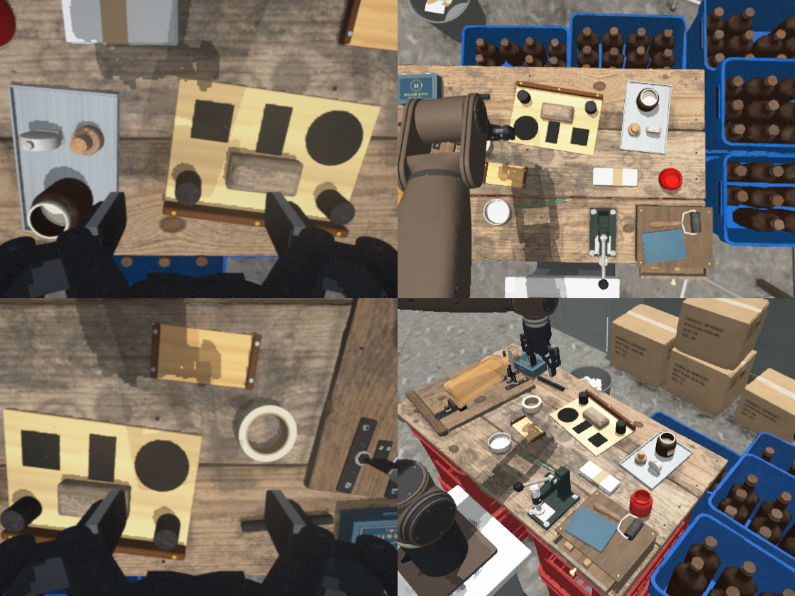

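The three stand upright in the tray: counter (40,142), stopper (85,140) and pot (60,205) in the upper-left panel. The pads are collinear and 77–78 mm apart, giving a yaw of -0.14. In the lower view a finger hides part of the block, so I refit it from the unobstructed views, then grasp it and check its position in the hand.

```bash
python3 - <<'E'
from h import *; import pickle
def L(f): c,o=pickle.load(open(f+".pkl","rb")); return (*c,None),o
n="smoothing_block"; ob=[]
for f in ("v0","v2","w1","w2"):
    c,o=L(f); u=proj(c,(.611,.025,.02))
    for s,m in o[n]:
        ys,xs=np.nonzero(m)
        if np.hypot(xs.mean()-u[0],ys.mean()-u[1])<20: ob.append((c,m)); x,e=fit(n,[(c,m)],(.611,.025,.006,-.13),False); print(f,x.round(4),round(e,2)); break
x,e=fit(n,ob,(.611,.025,.006,-.13)); print(x.round(4),e); x,e=fit(n,ob,(.611,.025,.006,-.13),False); print(x.round(4),e)
xy=(.611,x[1])
bot.move_to([*xy,.31],G(-.13))
grab(n,xy,.011,-.13,n=30)
P=(.45,.12,.30); bot.move_straight(P,G(-.117),speed=.3); bot.hold(.1)
# view of held block from scene/top/wrist
a=[imaging.read_camera(k) for k in("wrist","top","scene")]
for k in("wrist","top","scene"):
    c=cam(k); 
cv2.imwrite("pics/held.png",cv2.resize(np.hstack([a[0],cv2.resize(a[1][130:270,100:287],(560,420))]),None,fx=.71,fy=.71)); print(status.current_clock())
E
```

```text
v0 [ 0.6081  0.0216  0.006  -0.1354] 4.74
v2 [ 0.6091  0.0246  0.006  -0.1334] 3.14
w1 [ 0.6075  0.0223  0.006  -0.1549] 4.38
w2 [ 0.6086  0.0279 -0.6057 -0.136 ] 4.83
[ 0.6123  0.0252 -0.0128 -0.1085] 2.255122783879523
[ 0.6091  0.0242  0.006  -0.1331] 4.298665274987616
smoothing_block gap 0.045028613780025956 32.58243064745329 37.625
39.5333
```

View pics/held.png

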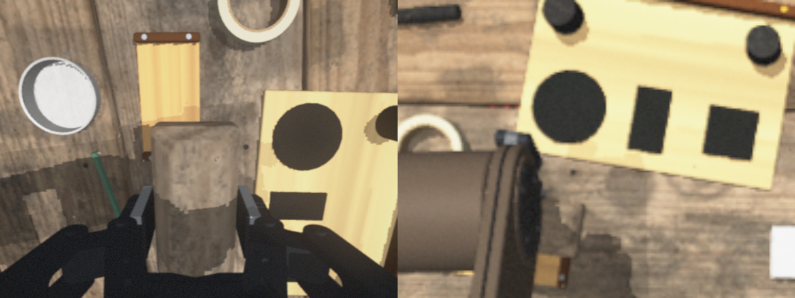

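```bash
python3 - <<'E'
from h import *
c=cam("wrist"); p=np.array(status.current_eef_pos()); Rm=rot(status.current_orientation())
for d in (.04,.045,.05):
    for z in (.147,.178): print(d,z,[(proj(c,p+Rm@[d,y,z])*.71).round(0) for y in(-.023,.023)])
E
```

```text
0.04 0.147 [array([147., 143.]), array([248., 143.])]
0.04 0.178 [array([157., 129.]), array([237., 129.])]
0.045 0.147 [array([147., 132.]), array([248., 132.])]
0.045 0.178 [array([157., 121.]), array([238., 121.])]
0.05 0.147 [array([146., 122.]), array([249., 121.])]
0.05 0.178 [array([156., 112.]), array([238., 112.])]
```

```bash
python3 - <<'E'
import cv2
im=cv2.imread("pics/held.png")[100:200,120:270]; cv2.imwrite("pics/heldc.png",cv2.resize(im,None,fx=4,fy=4,interpolation=cv2.INTER_CUBIC))
E
```

```text
(no output)
```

View pics/heldc.png

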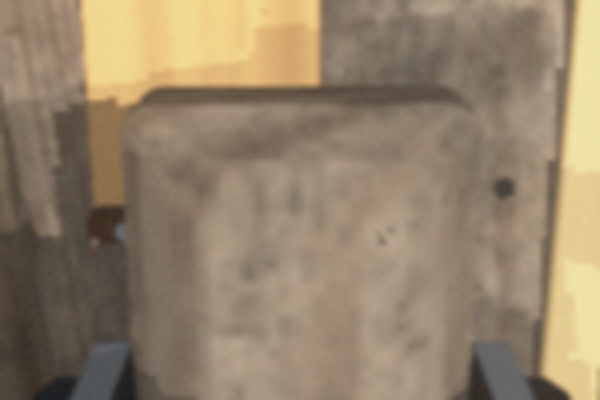

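Crop: the end face's lower edge is at about row 122 of the picture (predicted 121 for a centred grip), so the block sits centred to about 1 mm. I'll lay it in the rest.

```bash
python3 - <<'E'
from h import *
put("smoothing_block",(.4308,.1685),.010,-.117,lift=.09)
bot.move_to((.60,-.10,.36),Q(0)); bot.hold(.1)
n="smoothing_block"; ob={k:[] for k in(n,"stopper","tally_counter","paste_pot")}
x0={n:(.4308,.1685,.005,-.117),**{k:(*SPOT[k],.003,YC) for k in SPOT}}
ims=[]
for cn in("wrist","top","scene"):
    c,im,o=snap(cn,"b"+cn,list(ob)); ims.append(im)
    for k in ob:
        u=proj(c,[*x0[k][:2],x0[k][2]+.02])
        for s,r in o[k]:
            ys,xs=np.nonzero(r)
            if len(xs) and xs.min()>1 and ys.min()>1 and xs.max()<558 and np.hypot(xs.mean()-u[0],ys.mean()-u[1])<15: ob[k].append((c,r)); break
for k in ob:
    if ob[k]:
        x,e=fit(k,ob[k],x0[k],False); print(k,len(ob[k]),x.round(4),"exp",np.round(x0[k],4),round(e,2))
cv2.imwrite("pics/b.png",np.hstack([cv2.resize(ims[2][120:290,140:430],(410,240)),cv2.resize(ims[1][110:270,110:400],(390,240))])); print(status.current_clock())
E
```

```text
smoothing_block put gap 0.045088775690997555 F [ 0.6 -0.6 -1.1]
42.1
smoothing_block 2 [ 0.4305  0.1698  0.0033 -0.1513] exp [ 0.4308  0.1685  0.005  -0.117 ] 4.85
stopper 3 [ 5.6530e-01 -1.9390e-01  3.0000e-03  4.1144e+00] exp [ 0.5666 -0.1951  0.003  -0.105 ] 1.24
tally_counter 3 [ 0.5633 -0.2467  0.003  -0.0893] exp [ 0.562 -0.248  0.003 -0.105] 1.98
paste_pot 3 [ 0.6458 -0.2271 -0.6805 -0.249 ] exp [ 0.6488 -0.2304  0.003  -0.105 ] 3.36
44.825
```

View pics/b.png

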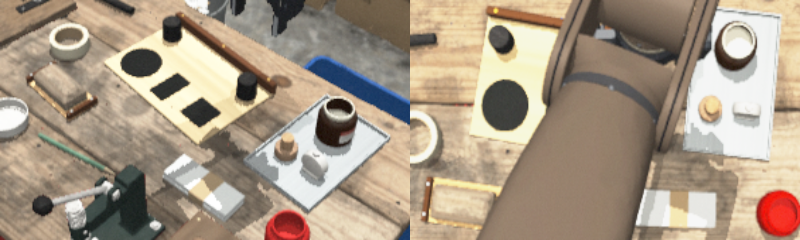

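The block lies between the cheeks (left panel, (62,88)) and the three still stand in the tray. Putting them back.

```bash
python3 - <<'E'
from h import *
H={"paste_pot":(.5652,.1136),"tally_counter":(.5544,.0363),"stopper":(.5434,-.0402)}
for k in H:
    grab(k,SPOT[k],TIP[k][0]-.006,YC,n=40 if k=="paste_pot" else 30); put(k,H[k],TIP[k][0],-.13)
bot.move_to((.60,-.15,.36),Q(0)); bot.hold(.1)
ob={k:[] for k in H}; ims=[]
for cn in("wrist","top","scene"):
    c,im,o=snap(cn,"e"+cn,list(ob)); ims.append(im)
    for k in ob:
        u=proj(c,[*H[k],.03])
        for s,r in o[k]:
            ys,xs=np.nonzero(r)
            if len(xs) and xs.min()>1 and ys.min()>1 and xs.max()<558 and np.hypot(xs.mean()-u[0],ys.mean()-u[1])<15: ob[k].append((c,r)); break
for k in ob:
    if ob[k]:
        x,e=fit(k,ob[k],(*H[k],.009,-.13),False); print(k,len(ob[k]),x.round(4),"exp",H[k],round(e,2))
a=cv2.resize(ims[2][120:240,140:350],(790,450))
cv2.imwrite("pics/e.png",a); print(status.current_clock())
E
```

```text
paste_pot gap 0.05834957074925664 43.77560035077522 48.0167
paste_pot put gap 0.05858363143111479 F [-0.3 -0.8 -3. ]
52.5583
tally_counter gap 0.015149731166652152 31.623872122436296 55.9417
tally_counter put gap 0.014763031804839994 F [-0.6 -0.4 -0.6]
60.225
stopper gap 0.03441580429157987 30.079839527606964 63.0167
stopper put gap 0.034426967896541386 F [-0.3 -0.6 -0.1]
66.8833
paste_pot 2 [ 0.5634  0.1137 -0.0146 -0.759 ] exp (0.5652, 0.1136) 3.09
tally_counter 3 [ 0.5561  0.0372  0.009  -0.2347] exp (0.5544, 0.0363) 2.43
stopper 2 [ 0.5423 -0.0395  0.0414  7.0884] exp (0.5434, -0.0402) 1.44
69.2083
```

View pics/e.png

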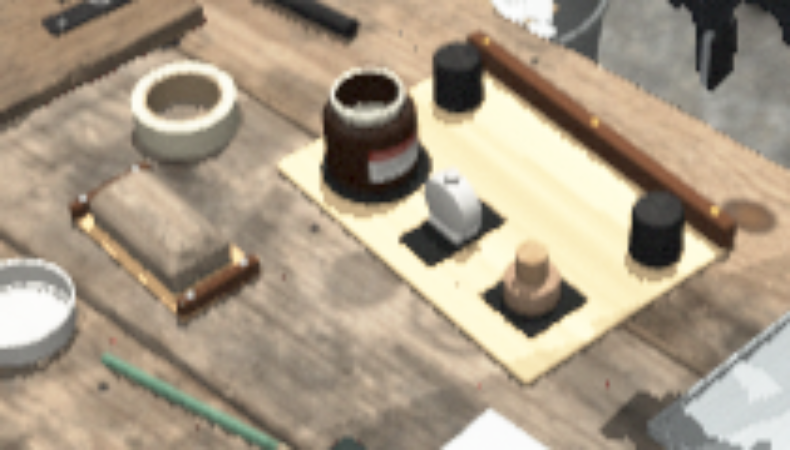

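The pot (370,140), counter (453,205) and stopper (532,280) each stand in the middle of their pads. The block lies in its rest (160,225), and the arm is clear.

```bash
python3 -c "
from h import *
print(bot.job_done())"
```

```text
the job is handed in; nothing more can be done
None
```

I've handed the job in, with no verdict returned: the block lies in its rest, and the pot, counter and stopper stand upright, each measured within about 2 mm of the middle of its own pad, at about 69 s of the 141 s allowed.

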